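Slide the soldering board into the bench stop

TASK

Without lifting it, push the pale soldering board along the bench with the fingers, until its long far edge is flush against the oak batten and its end is flush against the red end stop, tight in the corner between the two. The gold heart locket lying on the board rides along: do not touch it, and keep it on the board. Do not disturb the brass doming block, the flux dish or the pliers, and leave the board clear of the robot when done.

Things in the scene. Friction and masses are not known exactly. Their poses are not given: they have to be found in the camera images.
- board: pale grey-white rectangular soldering board with brown scorch spots, loose, 245 to 490 g, sliding on the bench under a push of less than 8 N, 90 mm deep (its x) by 120 mm wide (its y) by 25 mm thick; origin at the centre of its underside; x points towards the oak batten (within 0.35 rad at the start), z up
- board_back_left (a point): far left corner of the board (the corner at its +x, +y), at half thickness
- board_back_right (a point): far right corner of the board (the corner at its +x, -y), at half thickness
- locket: small gold heart locket, 25 mm long, 7 mm thick, 15 g, lying loose on top of the board, within 20 mm of its middle at the start; origin at the centre of its underside
- fence: light oak batten screwed to the bench, 400 mm long (its y), 35 mm deep (its x), 30 mm high, beyond the board as seen from the robot; origin at bench level at the middle of its front face, the long face that looks to the board; the batten lies at +x of this face, the board at -x; y runs along it; it stands turned by up to 0.2 rad
- cheek: red end stop fixed to the bench, square to the batten and touching its front face: 70 mm long (its x), 30 mm wide (its y), 30 mm high; origin at the centre of its underside; axes parallel to those of the batten; it stands 180 mm along the batten from the batten's middle, at the left (+y) or right (-y) end, varying from run to run. The board goes on its inner side, towards the batten's middle
- doming_block: solid brass 50 mm cube with round hollows, 800 g, loose, standing before the other end of the batten, about 180 mm from the batten's middle; origin at the centre of its underside; leave alone
- flux_dish: white round ceramic bowl, 72 mm across, 24 mm high, loose, to one side of the board; origin at the centre of its underside; leave alone
- pliers: small pliers lying flat, steel jaws to +x, black handles to -x, 134 mm long, 44 mm wide, 12 mm high, loose, to the other side of the board; origin under the pivot, 48 mm from the tip of the jaws; leave alone
There are look-alikes about, which are no part of the job. Several things have the shape of the locket; the one meant has the colours described above.

How it is judged:
By the outcome, as a careful person would: the job done as asked, in the order asked, and still so for the second after the job is handed in, with the robot touching nothing.
It also fails if it takes over 58 s, if anything falls off the work surface, if the arm or the gripper's body presses on something with over 40 N, if the wrist force passes 120 N, or if a joint passes its speed limit or range.

ROBOT

A 6-joint arm with a two-finger parallel gripper is mounted at the origin on the work surface. World frame = base frame: x ahead of the robot, y to its left, z up, the work surface at z = 0. Lengths are in m, angles in rad, forces in N, time in s.
With the tool pointing down it reaches from about 0.15 to 0.775 m from the base axis. Payload 6.1 kg.
Tool frame: the origin (TCP) lies at the very end of the fingers, on their centre line; the grasp point (between the pads) lies 19 mm behind it; z points along the fingers, y is the line along which they close (so a half turn about z gives the same grasp; the last joint's range is limited). The gripper opens to 85 mm and grips with 20 to 120 N. Pads are 22 mm wide; open, the fingers measure 114 mm over their backs; the gripper's body (76 mm by 85 mm) begins 54 mm behind the grasp point. The pads swing forward as they close: fully open they stand 13 mm farther back than shut.
Start: joints at [1.181, 0.126, -0.04, 1.405, 0, 1.571], TCP at [0.199, 0.486, 0.231] pointing down, gripper open.
Joint ranges: [-2.72, 2.72], [-0.95, 1.95], [-1.27, 1.35], [-1.78, 2.02], [-1.46, 1.47], [-3.14, 3.14]. Speed limits (rad/s): [2.39, 2.39, 3.01, 3.14, 3.14, 3.14].

INTERFACE

Orientations are given as a unit quaternion [x, y, z, w].
In Python, from rig import robot gives the robot as it stands.
- The arm moves only by the tool carry_out, never from a script. Its argument "commands" is text: rows parted by semicolons, each of 7 numbers parted by spaces: the shift along the tool's x, y, z each as a share of 0.4 m, from -1 to 1, then the turn, a rotation vector about the tool's x, y, z each as a share of 30 degrees, from -1 to 1, then the opening, from 0 (shut) to 1 (fully open). A call has 1 to 5 rows; each row is the pose to reach, as a shift and turn from the pose commanded when the call began, along the tool's axes at that moment; what a row does not reach only later rows make up. A row lasts 1/8 s, in which the tool goes at most 62.5 mm and 10.7 degrees, less where a joint would pass 70% of its speed; a pose out of reach is approached as far as the arm can. A call with a number of a shift or a turn outside -1 to 1 is refused whole. A call with a gripper value outside its range is refused whole. The fingers move at their own pace and stop on an object; "newtons" is the grip in N (left out, the last holds). Time passes only in rows, so rows that repeat a pose let the fingers close. It gives the time, the measured TCP pose, the force, the opening and the grip force at its end, in the units of the state.
- robot.observe(): the state, without advancing time (a new reading comes with each control period).
- robot.snapshot(name): name is "scene" or "top"; returns a dict with "image" (400x640x3 uint8, red, green, blue), "camera_matrix" (3x3 intrinsics, pixels), "distortion" ([k1, k2, p1, p2, k3] as OpenCV has them; the pictures are not rectified), "origin" and "rotation" of the camera in the world. Camera axes: x right, y up, looking along -z (the intrinsics and any distortion apply to the point x, -y, -z); pixel columns grow to the right and rows downward; lengths in m; the calibration is good to about 2 mm. A picture is of the moment at which its call begins. There is no depth.
- robot.finish_job(): hands the job in; it is judged then, once.
Trained networks look in the newest picture that a camera, given by its name, has taken for a name from the list of things; names that differ only in an ending like _2 or _b are one class to them, and where a whole thing is asked for, a point or a joint stands for the part that bears it (a point fixed in the world has none). Each returns a list of dicts, best first, with "conf" (0 to 1); they miss things now and then, are a little off and sometimes report something else, mostly with a low value. They report only what shows in the picture. A call takes as long as a camera call. They do not tell look-alikes from the thing itself.
- robot.cut_out(label, camera): "region" (400x640 bool, what is visible of it).
- robot.pinpoint(label, camera): "point" ([x, y, z] in m, in the coordinates of the camera as it stood for that picture, good to about 4 mm: a listed point, or the origin of a listed thing).
The state is a dict: "clock": time; "qpos": joint angles; "joint_vel": joint speeds; "tau": joint torques, N m; "tool_pos": TCP position; "tcp_rot": TCP orientation; "ft_force": force on the tool from outside, world axes, zero at the start; "moment": the same for the moment, N m; "width": opening from 0.0 (shut) to 1.0 (fully open); "gripper_force": force on a finger pad.
Only numpy, scipy, OpenCV 4.12 (cv2) and the standard library are available. Lean on these libraries where they do the work, as an engineer would, in place of code of your own. Each camera call takes 0.05 s, during which the arm holds its last target. There are 200 camera calls.

## Working session

There is one attempt and no reset: what is moved stays moved. The work goes in short steps, Python scripts to look and compute and a tool call to move; the robot and the scene stay as the last step left them, time stands still between calls to the robot, and variables do not carry over. Pictures are saved under pics/ and viewed, at most 10 in all, crops included, and the job is handed in when it is done.

Besides the shell and the picture viewer there is one more tool, called after "Request:" as a command line: name --argument value ..., lists and objects as JSON in quotes. carry_out: Moves the arm, as the interface text tells. Shift numbers are shares of 0.4 m and turn numbers shares of 30 degrees, none past 1 either way. Its arguments: {"type":"object","properties":{"commands":{"type":"string"},"newtons":{"type":"number"}},"required":["commands"]}

```bash
mkdir -p pics
cat > h.py <<'E'
import numpy as np, cv2
from rig import robot
def snap(cam,name=None):
    s=robot.snapshot(cam)
    if name: cv2.imwrite(f'pics/{name}.png',s['image'][:,:,::-1])
    return s
def world(s,p): return np.array(s['origin'])+np.array(s['rotation'])@np.array(p)
def pix2w(s,uv,z):
    uv=np.array(uv,float).reshape(-1,1,2)
    n=cv2.undistortPoints(uv,np.array(s['camera_matrix']),np.array(s['distortion'],float)).reshape(-1,2)
    d=np.c_[n[:,0],-n[:,1],-np.ones(len(n))]@np.array(s['rotation']).T
    o=np.array(s['origin']); return o+d*((z-o[2])/d[:,2])[:,None]
def w2pix(s,P):
    q=(np.atleast_2d(P)-np.array(s['origin']))@np.array(s['rotation'])
    q=q*[1,-1,-1]
    return cv2.projectPoints(q,np.zeros(3),np.zeros(3),np.array(s['camera_matrix']),np.array(s['distortion'],float))[0].reshape(-1,2)
E
python3 - <<'E'
from h import *
np.set_printoptions(precision=4,suppress=True)
for cam in ['top','scene']:
    s=snap(cam,cam+'0'); print(cam,s['origin'])
    for l in ['board','board_back_left','board_back_right','locket','fence','cheek','doming_block','flux_dish','pliers']:
        for d in robot.pinpoint(l,cam)[:3]:
            w=world(s,d['point']); print(l,round(d['conf'],2),w,w2pix(s,w)[0])
print(robot.observe())
E
```

```text
top [ 0.5034 -0.0113  0.6922]Traceback (most recent call last):
  File "<stdin>", line 7, in <module>
  File "h.py", line 7, in world
    def world(s,p): return np.array(s['origin'])+np.array(s['rotation'])@np.array(p)
                                                 ~~~~~~~~~~~~~~~~~~~~~~~^~~~~~~~~~~~
ValueError: matmul: Input operand 1 has a mismatch in its core dimension 0, with gufunc signature (n?,k),(k,m?)->(n?,m?) (size 3 is different from 4)
```

View pics/top0.png

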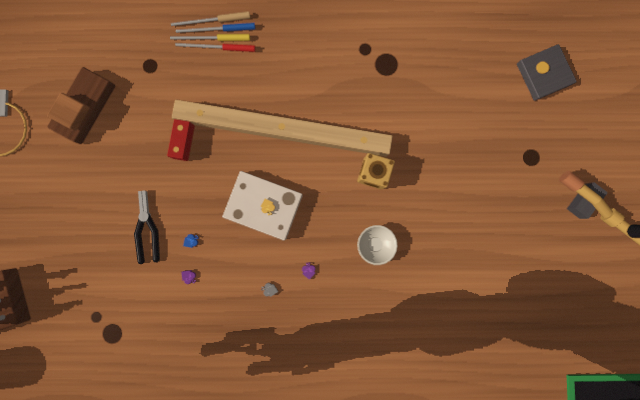

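The top view shows the red stop at (180,140), the batten from (175,108) to (390,145), and the board at (262,206) with the gold heart at (268,207). The other hearts are blue (191,240), purple (189,276) and (309,270), and grey (270,289); none of them is gold or on the board. `rotation` is a quaternion, so I'll fix the helper.

```bash
sed -i "s/^from rig.*/from rig import robot\nfrom scipy.spatial.transform import Rotation as R/; s/np.array(s\['rotation'\])/R.from_quat(s['rotation']).as_matrix()/g" h.py
python3 - <<'E'
from h import *
np.set_printoptions(precision=4,suppress=True)
for cam in ['top','scene']:
    s=snap(cam,cam+'1'); print(cam,s['origin'],s['rotation'])
    for l in ['board','board_back_left','board_back_right','locket','fence','cheek','doming_block','flux_dish','pliers']:
        for d in robot.pinpoint(l,cam)[:3]:
            w=world(s,d['point']); print(l,round(d['conf'],2),w,w2pix(s,w)[0])
    if cam=='top':
        cv2.imwrite('pics/crop.png',cv2.resize(s['image'][80:310,120:420,::-1],None,fx=2.6,fy=2.6,interpolation=cv2.INTER_CUBIC))
        # top-face corners read from the picture
        for l in ['board','fence','cheek','pliers','flux_dish','doming_block']:
            for d in robot.cut_out(l,cam)[:1]:
                c=max(cv2.findContours(d['region'].astype('uint8'),0,2)[0],key=cv2.contourArea)
                b=cv2.boxPoints(cv2.minAreaRect(c)); z={'board':.025,'pliers':.012,'flux_dish':.024,'doming_block':.05}.get(l,.03)
                print(l,'box px',b.tolist(),'\n',pix2w(s,b,z))
o=robot.observe(); print(o)
E
```

```text
top [ 0.5034 -0.0113  0.6922] [-0.019   0.021   0.7088 -0.7049]
board 0.84 [0.5263 0.0812 0.0016] [264.0917 208.6953]
board_back_left 0.79 [0.5929 0.1213 0.0118] [241.551  172.3257]
board_back_right 0.83 [0.5524 0.0121 0.009 ] [301.173  194.1257]
locket 0.66 [ 0.3753  0.0676 -0.0027] [271.623  290.6731]
locket 0.61 [0.531  0.0731 0.0254] [266.8223 205.6038]
locket 0.6 [ 0.4664  0.2154 -0.0028] [192.0227 241.4451]
fence 0.9 [ 0.6585  0.0502 -0.0014] [280.9253 138.3807]
cheek 0.64 [ 0.6519  0.2365 -0.001 ] [181.8267 142.3754]
cheek 0.24 [0.5319 0.0809 0.0029] [264.1258 205.6266]
cheek 0.24 [ 0.5114  0.3032 -0.0053] [145.8547 217.3803]
doming_block 0.77 [ 0.596  -0.1218 -0.0015] [372.8225 170.9566]
flux_dish 0.6 [ 0.4605 -0.1236 -0.0035] [374.6385 243.5986]
pliers 0.71 [0.511  0.304  0.0012] [143.8892 217.6003]
board box px [[221.64877319335938, 216.4745330810547], [240.0964813232422, 169.0375213623047], [303.7962341308594, 193.8096466064453], [285.3485107421875, 241.2466583251953]] 
 [[0.512  0.1539 0.025 ]
 [0.5972 0.1214 0.025 ]
 [0.5518 0.0069 0.025 ]
 [0.4673 0.0401 0.025 ]]
fence 
[... 1982 characters left out ...]
4582 -0.1225 -0.0024] [258.439  253.3121]
flux_dish 0.63 [0.5951 0.1249 0.0114] [375.3731 188.7363]
flux_dish 0.48 [0.5162 0.3055 0.0024] [373.8883 131.375 ]
pliers 0.58 [ 0.5127  0.3046 -0.0007] [372.2808 132.1068]
{'clock': 1.45, 'qpos': array([ 1.181 ,  0.1258, -0.0396,  1.4054, -0.    ,  1.5708]), 'joint_vel': array([ 0.0001,  0.0003,  0.0007, -0.0005,  0.001 , -0.0004]), 'tau': array([  0.0013, -43.5705,  35.3083,   0.0014,   0.0001,  -0.    ]), 'tool_pos': array([0.1995, 0.4856, 0.2313]), 'tcp_rot': array([ 0.1937,  0.9811, -0.    ,  0.    ]), 'ft_force': array([-0.2093,  0.3662,  0.7005]), 'moment': array([ 0.0295, -0.0099,  0.0185]), 'gripper_force': 0.0, 'width': 0.9973164270105405}
```

View pics/crop.png

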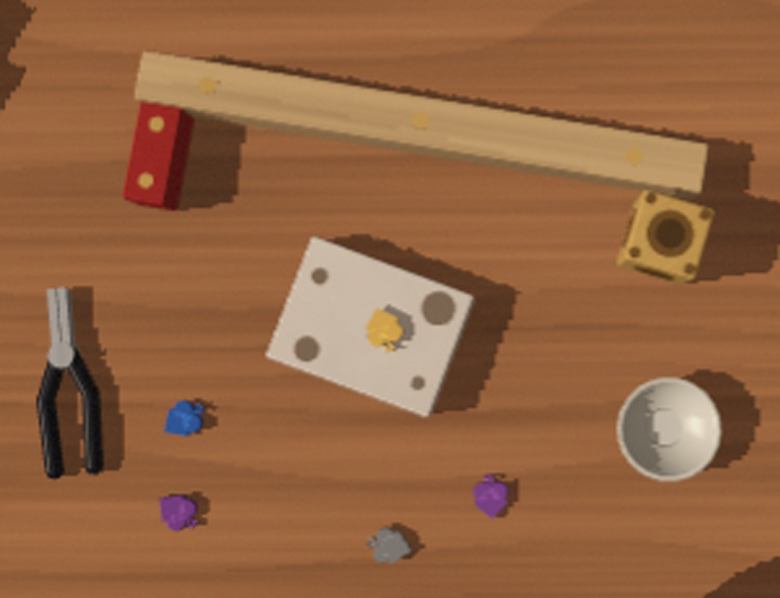

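View pics/scene1.png

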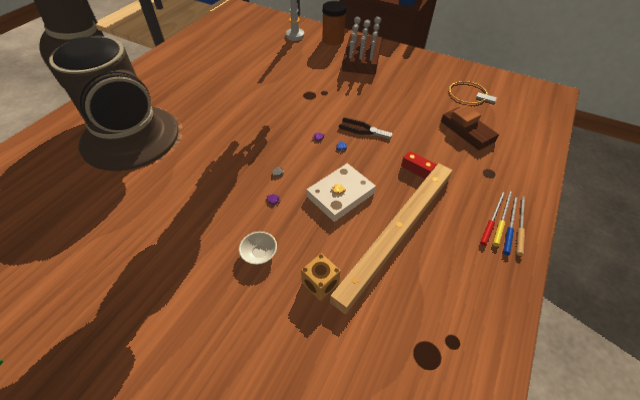

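The gold heart on the board at (268,207) is the locket; the scene view agrees, at (338,190). The stop is at the left (+y) end. 

Plan:
1. Push the near face forward with two fingers, square to the batten.
2. Push the right end along the batten to the stop.

First I'll move above the start point behind the board.

```bash
cat >> h.py <<'E'
# fence frame
FO=np.array([.658,.047]); FA=-0.168
XF=np.array([np.cos(FA),np.sin(FA)]); YF=np.array([-XF[1],XF[0]])
def f2w(x,y): return FO+x*XF+y*YF
def w2f(p): d=np.array(p[:2])-FO; return np.array([d@XF,d@YF])
def cmd(x,y,z,closing):  # fence-frame target, closing = world angle of tool y -> shares
    o=robot.observe(); r=R.from_quat(o['tcp_rot'])
    t=np.r_[f2w(x,y),z]; s=r.inv().apply(t-o['tool_pos'])/.4
    yt=np.array([np.cos(closing),np.sin(closing),0]); zt=np.array([0,0,-1.])
    g=R.from_matrix(np.c_[np.cross(yt,zt),yt,zt]); v=(r.inv()*g).as_rotvec()/np.radians(30)
    print('t',round(o['clock'],2),'fence',np.round(w2f(o['tool_pos']),4),'z',round(o['tool_pos'][2],4),'w',round(o['width'],2),'F',np.round(o['ft_force'],1),'\nshares',np.round(s,4),np.round(v,3))
E
python3 -c "
from h import *
cmd(-.222,.015,.231,np.pi/2+FA)"
```

```text
t 1.45 fence [-0.5254  0.3558] z 0.2313 w 1.0 F [-0.2  0.4  0.7] 
shares [-9.273e-01 -6.642e-01  7.000e-04] [-0.     0.    -0.424]
```

Request:
carry_out --commands "-0.94 -0.67 0 0 0 -0.42 0.5;-0.94 -0.67 0 0 0 -0.42 0.5;-0.94 -0.67 0 0 0 -0.42 0.5;-0.94 -0.67 0 0 0 -0.42 0.5;-0.94 -0.67 0 0 0 -0.42 0.5"

```text
clock: 2.08
tool_pos: [0.365, 0.2224, 0.2316]
tcp_rot: [0.085, 0.996, 0.0, 0.0]
ft_force: [1.5, -0.2, -0.3]
width: 0.5
gripper_force: 0.0
```

```bash
python3 -c "
from h import *
cmd(-.222,.015,.06,np.pi/2+FA)"
```

```text
t 2.08 fence [-0.3182  0.1239] z 0.2316 w 0.5 F [ 1.5 -0.2 -0.3] 
shares [-0.2407 -0.2723  0.4289] [ 0.001  0.001 -0.003]
```

Request:
carry_out --commands "-0.24 -0.27 0.1 0 0 0 0.5;-0.24 -0.27 0.15 0 0 0 0.5;-0.24 -0.27 0.3 0 0 0 0.5;-0.24 -0.27 0.43 0 0 0 0.5;-0.24 -0.27 0.43 0 0 0 0.5"

```text
clock: 2.7
tool_pos: [0.4372, 0.1, 0.0556]
tcp_rot: [0.086, 0.996, -0.001, -0.004]
ft_force: [-0.5, 0.3, 0.6]
width: 0.498
gripper_force: 0.0
```

```bash
python3 -c "
from h import *
cmd(-.222,.015,.008,np.pi/2+FA)
s=snap('scene','s2'); cv2.imwrite('pics/s2c.png',cv2.resize(s['image'][90:290,200:460,::-1],None,fx=3,fy=3))"
```

```text
t 2.7 fence [-0.2266  0.0154] z 0.0556 w 0.5 F [-0.5  0.3  0.6] 
shares [-0.0123 -0.0005  0.119 ] [-0.006 -0.014 -0.006]
```

View pics/s2c.png

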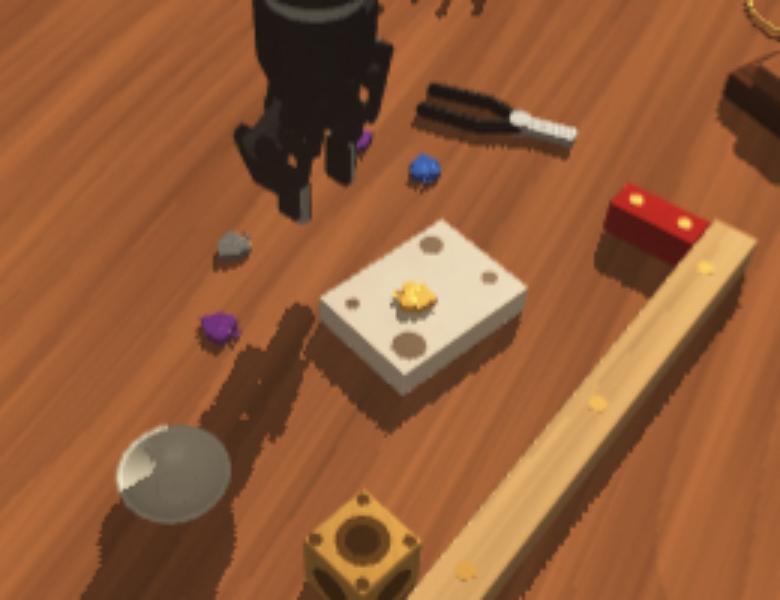

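The enlarged crop shows the fingers clear behind the board's near face and the gold heart on the board at (415,297). Next: descend.

Request:
carry_out --commands "0 0 0.06 0 0 0 0.5;0 0 0.1 0 0 0 0.5;0 0 0.122 0 0 0 0.5;0 0 0.122 0 0 0 0.5"

```text
clock: 3.25
tool_pos: [0.4407, 0.1017, 0.0109]
tcp_rot: [0.085, 0.996, 0.0, 0.0]
ft_force: [-0.2, -1.2, 0.6]
width: 0.498
gripper_force: 0.0
```

Request:
carry_out --commands "-0.02 0 0 0 0 0 0.5;-0.03 0 0 0 0 0 0.5;-0.04 0 0 0 0 0 0.5;-0.05 0 0 0 0 0 0.5;-0.06 0 0 0 0 0 0.5"

```text
clock: 3.88
tool_pos: [0.4644, 0.0973, 0.0105]
tcp_rot: [0.085, 0.996, -0.0, -0.0]
ft_force: [-0.9, -0.3, 0.2]
width: 0.503
gripper_force: 0.0
```

Request:
carry_out --commands "-0.01 0 0 0 0 0 0.5;-0.02 0 0 0 0 0 0.5;-0.03 0 0 0 0 0 0.5;-0.04 0 0 0 0 0 0.5;-0.05 0 0 0 0 0 0.5"

```text
clock: 4.5
tool_pos: [0.484, 0.0939, 0.0104]
tcp_rot: [0.085, 0.996, -0.0, -0.0]
ft_force: [-1.4, 0.2, 0.8]
width: 0.498
gripper_force: 0.7
```

```bash
cat >> h.py <<'E'
def look(cams=('top','scene')):
    for c in cams:
        s=snap(c); out={}
        for l in ['board','board_back_left','board_back_right','locket']:
            D=[world(s,d['point']) for d in robot.pinpoint(l,c)]
            D=[w for w in D if l!='locket' or w[2]>.015]
            if D: out[l]=D[0]; print(c,l,np.round(w2f(D[0]),4),round(D[0][2],3))
        if 'board_back_left' in out and 'board_back_right' in out:
            d=w2f(out['board_back_left'])-w2f(out['board_back_right']); print('yaw rel',-np.arctan2(d[0],d[1]))
    return s
E
python3 -c "
from h import *
cmd(-.15,.015,.006,np.pi/2+FA); look()"
```

```text
t 4.5 fence [-0.1794  0.0171] z 0.0104 w 0.5 F [-1.4  0.2  0.8] 
shares [-0.0735 -0.0051  0.011 ] [-0.    -0.001 -0.004]
top board [-0.1209  0.0152] 0.004
top board_back_left [-0.0676  0.0693] 0.011
top board_back_right [-0.0842 -0.0469] 0.012
top locket [-0.118  0.004] 0.024
yaw rel -0.14212397582376737
scene board [-0.118   0.0214] -0.0
scene board_back_left [-0.0683  0.0729] 0.012
scene board_back_right [-0.08   -0.0452] 0.011
scene locket [-0.1207  0.0054] 0.024
yaw rel -0.09899316120237589
```

Request:
carry_out --commands "-0.01 0 0.004 0 0 0 0.5;-0.02 0 0.008 0 0 0 0.5;-0.03 0 0.008 0 0 0 0.5;-0.04 0 0.008 0 0 0 0.5;-0.05 0 0.008 0 0 0 0.5"

```text
clock: 5.62
tool_pos: [0.5039, 0.0905, 0.0072]
tcp_rot: [0.085, 0.996, -0.0, -0.0]
ft_force: [-1.0, 0.1, -1.1]
width: 0.504
gripper_force: 0.5
```

Request:
carry_out --commands "-0.01 0 0 0 0 0 0.5;-0.02 0 0 0 0 0 0.5;-0.03 0 0 0 0 0 0.5;-0.04 0 0 0 0 0 0.5;-0.05 0 0 0 0 0 0.5"

```text
clock: 6.25
tool_pos: [0.5236, 0.0872, 0.0073]
tcp_rot: [0.085, 0.996, -0.0, 0.0]
ft_force: [-0.8, 0.3, -1.2]
width: 0.501
gripper_force: 0.6
```

Request:
carry_out --commands "-0.01 0 0 0 0 0 0.5;-0.02 0 0 0 0 0 0.5;-0.03 0 0 0 0 0 0.5;-0.04 0 0 0 0 0 0.5;-0.05 0 0 0 0 0 0.5"

```text
clock: 6.88
tool_pos: [0.5433, 0.0838, 0.0073]
tcp_rot: [0.085, 0.996, 0.0, -0.0]
ft_force: [-2.1, -0.2, -0.4]
width: 0.497
gripper_force: 0.6
```

```bash
python3 -c "
from h import *
cmd(-.101,.017,.006,np.pi/2+FA); look()"
```

```text
t 6.88 fence [-0.1192  0.0171] z 0.0073 w 0.5 F [-2.1 -0.2 -0.4] 
shares [-0.0456 -0.0001  0.0032] [ 0.    -0.    -0.004]
top board [-0.0642  0.0212] 0.004
top board_back_right [-0.0138 -0.0366] 0.011
top locket [-0.0605  0.0127] 0.029
scene board [-0.0614  0.0213] -0.0
scene board_back_left [-0.0172  0.084 ] 0.015
scene board_back_right [-0.0164 -0.0372] 0.011
scene locket [-0.0629  0.012 ] 0.025
yaw rel 0.006616867448802241
```

The board is square with the batten, and the locket rides along. About 16 mm remain, so I'll slow down.

Request:
carry_out --commands "-0.006 0 0 0 0 0 0.5;-0.012 0 0 0 0 0 0.5;-0.018 0 0 0 0 0 0.5;-0.023 0 0 0 0 0 0.5;-0.027 0 0 0 0 0 0.5"

```text
clock: 8.0
tool_pos: [0.5538, 0.082, 0.0073]
tcp_rot: [0.085, 0.996, 0.0, -0.0]
ft_force: [-3.3, -0.4, 2.2]
width: 0.499
gripper_force: 1.2
```

Request:
carry_out --commands "-0.003 0 0 0 0 0 0.5;-0.006 0 0 0 0 0 0.5;-0.009 0 0 0 0 0 0.5;-0.012 0 0 0 0 0 0.5;-0.012 0 0 0 0 0 0.5"

```text
clock: 8.62
tool_pos: [0.5587, 0.0811, 0.0073]
tcp_rot: [0.085, 0.996, -0.0, 0.0]
ft_force: [-1.3, -0.9, -0.0]
width: 0.5
gripper_force: 0.5
```

Request:
carry_out --commands "-0.002 0 0 0 0 0 0.5;-0.004 0 0 0 0 0 0.5;-0.006 0 0 0 0 0 0.5;-0.008 0 0 0 0 0 0.5;-0.01 0 0 0 0 0 0.5"

```text
clock: 9.25
tool_pos: [0.5598, 0.0809, 0.0071]
tcp_rot: [0.085, 0.996, 0.0, -0.002]
ft_force: [-12.6, 1.3, 7.8]
width: 0.501
gripper_force: 6.3
```

The force has risen to 12.6 N, so the board is against the batten. I'll back off, lift and measure.

Request:
carry_out --commands "0.02 0 0 0 0 0 0.5;0.06 0 0 0 0 0 0.5;0.1 0 0 0 0 0 0.5;0.12 0 -0.15 0 0 0 0.5;0.12 0 -0.28 0 0 0 0.5"

```text
clock: 9.88
tool_pos: [0.5133, 0.0887, 0.1206]
tcp_rot: [0.085, 0.996, -0.0, -0.0]
ft_force: [1.9, 0.1, 0.0]
width: 0.5
gripper_force: 0.0
```

```bash
python3 -c "
from h import *
look()
cmd(-.052,-.11,.12,FA)
cmd(-.052,-.11,.12,FA+np.pi)"
```

```text
top board [-0.0461  0.0168] -0.001
top board_back_left [-0.004   0.0784] 0.011
top board_back_right [ 0.0015 -0.0367] 0.011
top locket [-0.0433  0.011 ] 0.025
yaw rel 0.047716334699191655
scene board [-0.0453  0.0212] 0.0
scene board_back_left [-0.0044  0.0817] 0.011
scene board_back_right [ 0.0038 -0.0335] 0.014
scene locket [-0.0468  0.0115] 0.025
yaw rel 0.07065337229713248
t 10.38 fence [-0.1487  0.0169] z 0.1179 w 0.5 F [-0.1  0.4 -0.1] 
shares [-0.2423 -0.3167 -0.0054] [-5.000e-03 -2.000e-03  2.996e+00]
t 10.38 fence [-0.1487  0.0169] z 0.1179 w 0.5 F [-0.1  0.4 -0.1] 
shares [-0.2423 -0.3167 -0.0054] [ 2.000e-03 -5.000e-03 -3.004e+00]
```

```bash
python3 -c "
from h import *
print(robot.observe()['qpos'])
s=snap('scene'); cv2.imwrite('pics/s3c.png',cv2.resize(s['image'][120:320,280:480,::-1],None,fx=3,fy=3))"
```

```text
[ 1.70440878e-01  1.46095980e-01 -2.65606108e-01  1.16150839e+00
 -2.22839142e-05  3.40340347e-01]
```

View pics/s3c.png

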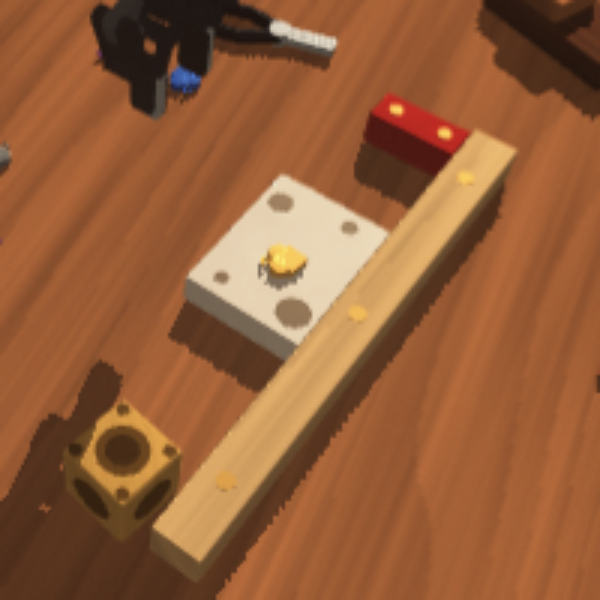

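The board sits against the batten with the locket on it, at (285,260) in the crop. Now I'll go to the right end, turning the tool 90°.

Request:
carry_out --commands "0 -0.13 0 0 0 0.33 0.5;-0.06 -0.26 0 0 0 0.66 0.5;-0.2 -0.262 0 0 0 1 0.5;-0.242 -0.262 0 0 0 1 0.5"

```text
clock: 10.92
tool_pos: [0.5948, -0.0326, 0.1182]
tcp_rot: [0.342, 0.94, -0.0, -0.0]
ft_force: [-1.0, 0.0, -0.1]
width: 0.499
gripper_force: 0.0
```

Request:
carry_out --commands "0 0 0 0 0 0.33 0.5;0 0 0 0 0 0.66 0.5;0 0 0 0 0 1 0.5;0 0 0 0 0 1 0.5"

```text
clock: 11.42
tool_pos: [0.5926, -0.0311, 0.1186]
tcp_rot: [0.571, 0.821, -0.0, -0.0]
ft_force: [-0.5, -0.3, -0.1]
width: 0.499
gripper_force: 0.0
```

Request:
carry_out --commands "0 0 0 0 0 0.33 0.5;0 0 0 0 0 0.66 0.5;0 0 0 0 0 1 0.5;0 0 0 0 0 1 0.5"

```text
clock: 11.92
tool_pos: [0.5926, -0.031, 0.119]
tcp_rot: [0.763, 0.646, -0.0, -0.0]
ft_force: [-0.8, 0.6, 0.5]
width: 0.499
gripper_force: 0.0
```

```bash
python3 -c "
from h import *
cmd(-.052,-.088,.007,FA)"
```

```text
t 11.93 fence [-0.0514 -0.0879] z 0.119 w 0.5 F [-0.8  0.6  0.5] 
shares [-0.0003 -0.0014  0.28  ] [-0.001  0.     0.005]
```

Request:
carry_out --commands "0 0 0.12 0 0 0 0.5;0 0 0.22 0 0 0 0.5;0 0 0.27 0 0 0 0.5;0 0 0.28 0 0 0 0.5;0 0 0.28 0 0 0 0.5"

```text
clock: 12.55
tool_pos: [0.5931, -0.0311, 0.0078]
tcp_rot: [0.764, 0.645, 0.0, 0.0]
ft_force: [0.2, 0.6, 0.4]
width: 0.502
gripper_force: 0.0
```

Request:
carry_out --commands "0.02 0 0 0 0 0 0.5;0.04 0 0 0 0 0 0.5;0.055 0 0 0 0 0 0.5;0.065 0 0 0 0 0 0.5;0.075 0 0 0 0 0 0.5"

```text
clock: 13.18
tool_pos: [0.5978, -0.0011, 0.0073]
tcp_rot: [0.764, 0.645, -0.0, -0.0]
ft_force: [0.6, -0.2, 0.5]
width: 0.497
gripper_force: 0.0
```

Request:
carry_out --commands "0.01 0 0 0 0 0 0.5;0.02 0 0 0 0 0 0.5;0.03 0 0 0 0 0 0.5;0.04 0 0 0 0 0 0.5;0.05 0 0 0 0 0 0.5"

```text
clock: 13.8
tool_pos: [0.6012, 0.0184, 0.0073]
tcp_rot: [0.765, 0.645, -0.0, 0.0]
ft_force: [0.0, -1.4, 0.2]
width: 0.499
gripper_force: 0.7
```

```bash
python3 -c "
from h import *
cmd(-.052,.034,.007,FA);look()"
```

```text
t 13.8 fence [-0.0512 -0.0377] z 0.0073 w 0.5 F [ 0.  -1.4  0.2] 
shares [ 0.1792 -0.0024  0.0007] [-0.     0.    -0.004]
top board_back_left [-0.1854  0.2276] -0.003
top board_back_right [-0.0326 -0.1773] -0.0
yaw rel 0.36072759456074727
scene board [-0.0439  0.0347] -0.002
scene board_back_left [-0.0005  0.0941] 0.015
scene board_back_right [ 0.003  -0.0232] 0.013
yaw rel 0.030108473238126893
```

Request:
carry_out --commands "0.01 0 0 0 0 0 0.5;0.02 0 0 0 0 0 0.5;0.03 0 0 0 0 0 0.5;0.04 0 0 0 0 0 0.5;0.05 0 0 0 0 0 0.5"

```text
clock: 14.92
tool_pos: [0.6046, 0.0383, 0.0073]
tcp_rot: [0.765, 0.645, -0.0, 0.0]
ft_force: [-0.6, -2.7, 1.0]
width: 0.499
gripper_force: 0.9
```

Request:
carry_out --commands "0.01 0 0 0 0 0 0.5;0.02 0 0 0 0 0 0.5;0.03 0 0 0 0 0 0.5;0.04 0 0 0 0 0 0.5;0.05 0 0 0 0 0 0.5"

```text
clock: 15.55
tool_pos: [0.608, 0.0579, 0.0073]
tcp_rot: [0.765, 0.645, -0.0, -0.0]
ft_force: [-0.1, -1.7, 1.2]
width: 0.501
gripper_force: 0.9
```

Request:
carry_out --commands "0.01 0 0 0 0 0 0.5;0.02 0 0 0 0 0 0.5;0.028 0 0 0 0 0 0.5;0.034 0 0 0 0 0 0.5;0.04 0 0 0 0 0 0.5"

```text
clock: 16.18
tool_pos: [0.6107, 0.0735, 0.0073]
tcp_rot: [0.765, 0.645, -0.0, 0.0]
ft_force: [-0.4, -2.7, -0.0]
width: 0.497
gripper_force: 1.0
```

```bash
python3 -c "
from h import *
cmd(-.052,.034,.007,FA);look(['scene'])"
```

```text
t 16.18 fence [-0.0511  0.0183] z 0.0073 w 0.5 F [-0.4 -2.7 -0. ] 
shares [ 0.0393 -0.0024  0.0009] [ 0.     0.    -0.004]
scene board [-0.0479  0.0895] -0.001
scene board_back_left [-0.002   0.1489] 0.012
scene board_back_right [-0.0006  0.0319] 0.011
yaw rel 0.011986091883263498
```

About 15 mm remain. I'll slow down.

Request:
carry_out --commands "0.006 0 0 0 0 0 0.5;0.012 0 0 0 0 0 0.5;0.017 0 0 0 0 0 0.5;0.021 0 0 0 0 0 0.5;0.025 0 0 0 0 0 0.5"

```text
clock: 17.05
tool_pos: [0.6123, 0.0834, 0.0072]
tcp_rot: [0.765, 0.645, -0.0, -0.0]
ft_force: [-0.6, -2.0, -0.1]
width: 0.499
gripper_force: 0.7
```

Request:
carry_out --commands "0.003 0 0 0 0 0 0.5;0.006 0 0 0 0 0 0.5;0.008 0 0 0 0 0 0.5;0.01 0 0 0 0 0 0.5;0.012 0 0 0 0 0 0.5"

```text
clock: 17.68
tool_pos: [0.6131, 0.0881, 0.0072]
tcp_rot: [0.765, 0.645, -0.0, -0.0]
ft_force: [-0.1, -0.7, -1.4]
width: 0.502
gripper_force: 0.6
```

Request:
carry_out --commands "0.002 0 0 0 0 0 0.5;0.004 0 0 0 0 0 0.5;0.006 0 0 0 0 0 0.5;0.008 0 0 0 0 0 0.5;0.01 0 0 0 0 0 0.5"

```text
clock: 18.3
tool_pos: [0.6138, 0.0917, 0.0073]
tcp_rot: [0.765, 0.645, -0.0, 0.0]
ft_force: [-1.1, -3.7, 1.3]
width: 0.499
gripper_force: 1.8
```

```bash
python3 -c "
from h import *
cmd(-.052,.034,.007,FA);look(['scene'])"
```

```text
t 18.3 fence [-0.0511  0.0367] z 0.0073 w 0.5 F [-1.1 -3.7  1.3] 
shares [-0.0067 -0.0023  0.0008] [ 0.     0.002 -0.004]
scene board [-0.0452  0.1077] 0.0
scene board_back_left [-0.004   0.1689] 0.014
scene board_back_right [-0.166 -0.198] -0.003
yaw rel -0.41586899481438466
```

Request:
carry_out --commands "0.002 0 0 0 0 0 0.5;0.004 0 0 0 0 0 0.5;0.006 0 0 0 0 0 0.5"

```text
clock: 18.92
tool_pos: [0.6136, 0.0919, 0.0074]
tcp_rot: [0.765, 0.644, -0.002, 0.002]
ft_force: [-3.2, -12.1, 3.0]
width: 0.504
gripper_force: 6.4
```

It's against the stop at 12 N. I'll back off, lift clear and look.

Request:
carry_out --commands "-0.02 0 0 0 0 0 0.5;-0.06 0 0 0 0 0 0.5;-0.1 0 0 0 0 0 0.5;-0.11 0 -0.14 0 0 0 0.5;-0.11 0 -0.28 0 0 0 0.5"

```text
clock: 19.55
tool_pos: [0.606, 0.0497, 0.12]
tcp_rot: [0.765, 0.644, -0.001, -0.001]
ft_force: [1.4, 0.5, -0.1]
width: 0.501
gripper_force: 0.0
```

Request:
carry_out --commands "-0.1 0.15 0 0 0 -0.33 0.5;-0.1 0.3 0 0 0 -0.66 0.5;-0.1 0.4 0 0 0 -1 0.5;-0.1 0.4 0 0 0 -1 0.5"

```text
clock: 20.05
tool_pos: [0.7596, -0.0174, 0.1163]
tcp_rot: [0.572, 0.82, -0.0, -0.001]
ft_force: [0.1, -0.8, 0.2]
width: 0.501
gripper_force: 0.0
```

```bash
python3 -c "
from h import *
cmd(-.13,.105,.12,np.pi/2+FA);look()
s=snap('scene'); t=snap('top')
a=cv2.resize(s['image'][120:240,330:460,::-1],(390,360),interpolation=2)
b=cv2.resize(t['image'][90:210,160:290,::-1],(390,360),interpolation=2)
cv2.imwrite('pics/s4.png',np.hstack([a,b]))"
```

```text
t 20.05 fence [ 0.1109 -0.0465] z 0.1163 w 0.5 F [ 0.1 -0.8  0.2] 
shares [ 0.628  -0.3343 -0.0081] [-2.000e-03 -3.000e-03 -2.006e+00]
scene board [-0.0499  0.1059] 0.001
scene board_back_left [-0.0029  0.1646] 0.012
scene board_back_right [0.0014 0.0502] 0.013
yaw rel 0.03768608855111098
```

View pics/s4.png

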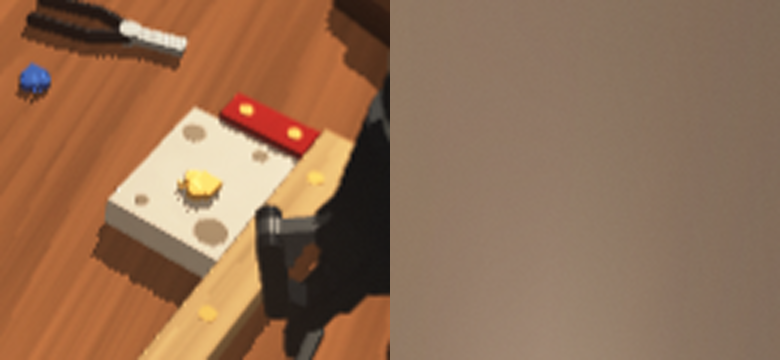

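The locket is still on the board and the board looks seated. The arm went over the batten rather than back, but it stayed high and clear. I'll bring it to the near side and give a light seating press towards the batten.

Request:
carry_out --commands "0.15 -0.08 -0.05 0 0 -0.33 0.5;0.3 -0.16 -0.05 0 0 -0.66 0.5;0.45 -0.24 -0.05 0 0 -1 0.5;0.6 -0.31 -0.02 0 0 -1 0.5;0.63 -0.335 0 0 0 -1 0.5"

```text
clock: 21.28
tool_pos: [0.5428, 0.1762, 0.1198]
tcp_rot: [0.339, 0.941, 0.001, 0.0]
ft_force: [0.7, 1.0, -0.1]
width: 0.499
gripper_force: 0.0
```

Request:
carry_out --commands "0 0 0 0 0 -0.33 0.5;0 0 0 0 0 -0.66 0.5;0 0 0 0 0 -1 0.5;0 0 0 0 0 -1 0.5"

```text
clock: 21.78
tool_pos: [0.5447, 0.1746, 0.1195]
tcp_rot: [0.086, 0.996, 0.0, 0.0]
ft_force: [-0.0, 0.3, -0.9]
width: 0.5
gripper_force: 0.0
```

```bash
python3 -c "
from h import *
cmd(-.13,.105,.007,np.pi/2+FA)
for d in robot.pinpoint('locket','scene') if snap('scene') else []: pass
look(['scene'])"
```

```text
t 21.77 fence [-0.1331  0.1068] z 0.1195 w 0.5 F [-0.   0.3 -0.9] 
shares [-0.0076 -0.0045  0.2813] [ 0.     0.001 -0.007]
scene board [-0.0475  0.1066] 0.002
scene board_back_left [-0.0025  0.1646] 0.012
scene board_back_right [-0.002   0.0492] 0.012
scene locket [-0.0456  0.0962] 0.024
yaw rel 0.004377496922029358
```

Request:
carry_out --commands "0 0 0.12 0 0 0 0.5;0 0 0.22 0 0 0 0.5;0 0 0.27 0 0 0 0.5;0 0 0.28 0 0 0 0.5;0 0 0.28 0 0 0 0.5"

```text
clock: 22.75
tool_pos: [0.5451, 0.1746, 0.0078]
tcp_rot: [0.085, 0.996, 0.0, 0.0]
ft_force: [-0.2, 0.1, 0.3]
width: 0.498
gripper_force: 0.0
```

Request:
carry_out --commands "-0.02 0 0 0 0 0 0.5;-0.04 0 0 0 0 0 0.5;-0.055 0 0 0 0 0 0.5;-0.063 0 0 0 0 0 0.5;-0.068 0 0 0 0 0 0.5"

```text
clock: 23.38
tool_pos: [0.5717, 0.1698, 0.0072]
tcp_rot: [0.085, 0.996, -0.0, -0.0]
ft_force: [0.0, 0.9, 0.2]
width: 0.496
gripper_force: 0.0
```

Request:
carry_out --commands "-0.003 0 0 0 0 0 0.5;-0.005 0 0 0 0 0 0.5;-0.007 0 0 0 0 0 0.5;-0.009 0 0 0 0 0 0.5;-0.011 0 0 0 0 0 0.5"

```text
clock: 24.0
tool_pos: [0.575, 0.1692, 0.0072]
tcp_rot: [0.085, 0.996, -0.0, -0.001]
ft_force: [-5.6, -0.1, 4.3]
width: 0.503
gripper_force: 2.9
```

Request:
carry_out --commands "-0.002 0 0 0 0 0 0.5;-0.004 0 0 0 0 0 0.5;-0.004 0 0 0 0 0 0.5"

```text
clock: 24.38
tool_pos: [0.5751, 0.1692, 0.0072]
tcp_rot: [0.085, 0.996, 0.0, -0.002]
ft_force: [-9.4, 1.6, 6.3]
width: 0.502
gripper_force: 4.8
```

Request:
carry_out --commands "0.01 0 0 0 0 0 0.5;0.04 0 0 0 0 0 0.5;0.08 0 0 0 0 0 0.5;0.12 0 -0.14 0 0 0 0.5;0.14 0 -0.28 0 0 0 0.5"

```text
clock: 25.0
tool_pos: [0.52, 0.1783, 0.1199]
tcp_rot: [0.085, 0.996, -0.0, -0.001]
ft_force: [1.5, 0.5, -0.2]
width: 0.502
gripper_force: 0.0
```

Request:
carry_out --commands "0.15 0 -0.15 0 0 0 0.5;0.3 0 -0.2 0 0 0 0.5;0.45 0 -0.2 0 0 0 0.5;0.5 0 -0.2 0 0 0 0.5;0.5 0 -0.2 0 0 0 0.5"

```text
clock: 25.62
tool_pos: [0.3226, 0.2121, 0.1998]
tcp_rot: [0.083, 0.997, 0.001, 0.001]
ft_force: [-0.3, -0.3, -0.1]
width: 0.498
gripper_force: 0.0
```

```bash
python3 -c "
from h import *
print(robot.observe()['tool_pos'],robot.observe()['clock']);look()
s=snap('scene'); t=snap('top')
for l in ['doming_block','flux_dish','pliers']: print(l,[np.round(world(t,d['point']),3) for d in robot.pinpoint(l,'top')[:1]])
a=cv2.resize(s['image'][120:240,330:460,::-1],(390,360),interpolation=2)
b=cv2.resize(t['image'][90:210,160:290,::-1],(390,360),interpolation=2)
cv2.imwrite('pics/s5.png',np.hstack([a,b]))"
```

```text
[0.32260167 0.21212905 0.19984937] 25.625
top board [-0.0455  0.109 ] 0.002
top board_back_right [0.0003 0.0543] 0.012
top locket [-0.0411  0.0947] 0.026
scene board [-0.0453  0.109 ] 0.002
scene board_back_left [-0.0056  0.1683] 0.014
scene board_back_right [0.0001 0.0499] 0.013
scene locket [-0.0464  0.0988] 0.023
yaw rel 0.04853737733975801
doming_block [array([ 0.596, -0.122,  0.004])]
flux_dish [array([ 0.46 , -0.123, -0.003])]
pliers [array([ 0.513,  0.303, -0.001])]
```

View pics/s5.png

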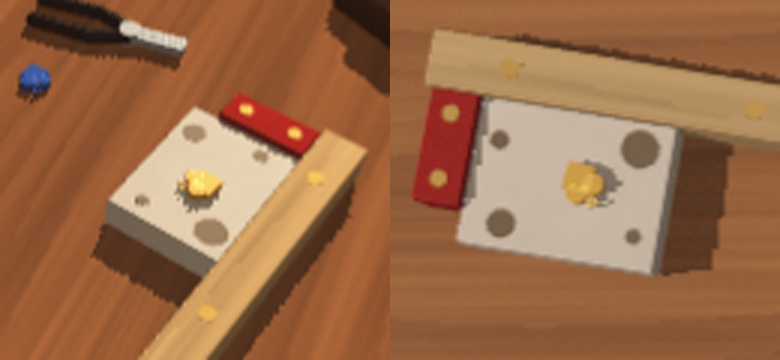

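Both views show the board tight in the corner, with its edges parallel to the stop (top seam at 470–485,150) and the batten. The locket is on top at (583,183), and the block, dish and pliers haven't moved. Handing in.

```bash
python3 -c "
from rig import robot
print(robot.finish_job())"
```

```text
the job is handed in; nothing more can be done
None
```

The board is flush against the batten and the red end stop, with the locket still on top and untouched, the other items where they were and the arm clear; I handed the job in at about 26 s, and no verdict came back.

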